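# Set the lamp dimmer, then click the sprung filter knob to its third stop and hold it

## Task

Light the rock sample for a look: on the black lamp base, slide the dimmer grip along its track until its middle is level with the tooth of the brass index clip, and leave it there. Then take the black bar knob beside it, turn it clockwise by feel from its home stop, counting the clicks, to the third stop and not on to the fourth, and finish while still holding it there in the gripper: it is sprung and runs back home if let go. Leave the rock and the other things on the bench where they are.

Things in the scene. Friction and masses are not known exactly. Their poses are not given: they have to be found in the camera images.
- lamp_base: Fixed black box with an aluminium top plate, 240 (its x) x 400 (its y) x 70 mm high; origin at the centre of its underside, x away from the robot at yaw 0. On top: the dimmer track (centre x -50, y +65 mm), the filter knob (axis x -50, y -105 mm) and a round white light window 88 mm across, 4 mm high (x +62, y 0) with the rock on it.
- dimmer_grip (a point): Dimmer grip: upright black block 28 (its x) x 20 (its y, along the track) x 40 mm high, white line across its top at mid-length. This point: its centre line, 18 mm below its top, 106.5 mm above the bench. Axes as the lamp base; it slides along y on a track 40 mm wide, 170 mm long, 14 mm above the top plate, with 1.5 N friction, and stays where left.
- dimmer (a joint): Dimmer position in m, growing towards the lamp base's +y: 0 at the end next to the knob (grip centre at y +5 mm in the lamp base's axes), 0.12 at the far end; it starts between 0 and 0.04.
- clip: Small fixed brass index clip at the far (+x) edge of the dimmer track, 24 mm along it, at most 15.5 mm above the top plate, with a 3 mm wide tooth reaching onto the track towards the grip. Origin on the top plate under the track's centre line, level with the tooth; axes as the lamp base. The grip is set when its centre has the clip's y in these axes.
- selector_bar: Bar of the filter knob: black, upright, 50 (its x) x 14 (its y) x 36 mm high, on a disc 52 mm across. Origin on the turning axis, 13 mm below its top, 23 mm above the disc, 107 mm above the bench: a good height to pinch it across the 14 mm. The white line on top is the pointer, towards its -x end. At home the bar lies along the lamp base's x, pointer to -x.
- selector (a joint): Knob angle in rad, clockwise from above; 0 is home. Click stops every 0.419 (24 degrees), the third at 1.257, six in all, a dark pin on the ring at home and at each. A return spring (0.06 N m at home, 0.11 at the third stop) always drives it home; the clicks are a ripple of 0.05 N m on top: the moment peaks a quarter click past a stop, is least a quarter click before the next.
- rock: Rough tan rock sample, about 48 mm across and 32 mm high, loose on the light window; leave alone. Origin at the centre of its underside.
- flask: Glass conical flask with rubber stopper, 76 mm across, 122 mm high, loose on the bench to the left of the lamp base; leave alone.
- jar: Glass jar with ground lid, 60 mm across, 104 mm high, loose to the right of the lamp base; leave alone.
- bowl: White ceramic bowl, 80 mm across, 32 mm high, loose, right of the lamp base; leave alone.
- slide_box: Wooden slide box 87 x 37 x 32 mm, loose, left of the lamp base; leave alone.
- probe: Small brush lying on the bench between the robot and the lamp base; leave alone.
- dishes: Two stacked glass dishes, 64 mm across, 27.5 mm high, loose in front of the lamp base (robot side); leave alone.

How it is judged (in metres and radians):
On the way, in this order (a step that is already met when the one before it is completed fails the run):
1. the dimmer grip is level with the clip's tooth, the knob still at home (y of dimmer_grip in the frame of clip between -0.005 and 0.005 m and value of joint selector below 0.2 rad), for 0.3 s.
2. the knob is turned to the third stop, held in the fingers (value of joint selector between 1.127 and 1.387 rad and contact force between the fingers and selector_bar above 1 N), for 0.3 s.
At the end, for the whole second after the job is handed in: The knob stands within 0.13 rad of the third stop (1.257 rad), at rest, pressed by the fingers with more than 1 N; the dimmer grip's centre is within 5 mm of the clip's tooth along the track; the rock and the other loose things are within 30 mm of where they started (all of step 2 and y of dimmer_grip in the frame of clip between -0.005 and 0.005 m and velocity of joint selector between -0.1 and 0.1 rad/s and distance of each of rock, flask, jar, bowl, slide_box, probe, dishes from where it was at the start of the episode below 0.03 m); the arm keeps its last pose, push and grip.
It fails at once if the knob is run on past the third stop into the fourth click (value of joint selector above 1.52 rad).
It fails at once if the rock or another bystander is moved (distance of any of rock, flask, jar, bowl, slide_box, probe, dishes from where it was at the start of the episode above 0.03 m).
It also fails if it takes over 45 s, if anything falls off the work surface, if the arm or the gripper's body presses on something with over 40 N, if the wrist force passes 120 N, or if a joint passes its speed limit or range.

## Robot

A 7-joint arm with a two-finger parallel gripper is mounted at the origin on the work surface. World frame = base frame: x ahead of the robot, y to its left, z up, the work surface at z = 0. Lengths are in mm, angles in rad, forces in N, time in s.
With the tool pointing down it reaches from about 400 to 875 mm from the base axis. Payload 19.3 kg.
Tool frame: the origin (TCP) lies at the very end of the fingers, on their centre line; the grasp point (between the pads) lies 19 mm behind it; z points along the fingers, y is the direction in which the jaws open and shut (so a half turn about z gives the same grasp; the last joint's range is limited). The gripper opens to 85 mm and grips with 20 to 120 N. Pads are 22 mm wide; open, the fingers measure 114 mm over their backs; the gripper's body (76 mm by 85 mm) begins 54 mm behind the grasp point. The pads swing forward as they close: fully open they stand 13 mm farther back than shut.
Start: joints at [1.124, 0.521, -0.036, 1.599, 0.021, 1.021, -0.113], TCP at [229.938, -581.156, 199.191] pointing down, gripper open.
Joint ranges: [-2.91, 2.91], [-0.3, 2.13], [-1.5, 1.42], [0.17, 2.43], [-1.26, 4.41], [0.16, 1.93], [-2.52, 2.52]. Speed limits (rad/s): [1.89, 1.89, 2.39, 2.39, 3.01, 3.01, 3.01].

## Interface

Orientations are given as a 3x3 rotation matrix whose columns are the frame's x, y, z axes.
In Python, from workcell import ctrl gives the robot as it stands.
- The arm moves only by the tool jog_arm, never from a script. Its argument "plan" is text: rows parted by semicolons, each of 7 numbers parted by spaces: the shift along the world's x, y, z in units of 40 mm (1.0 is 40 mm), then the turn, a rotation vector about the world's x, y, z in rad, then the closure, from 0 (fully open) to 1 (shut). In form: dx dy dz wx wy wz claw; .... A call has 1 to 5 rows; each row shifts and turns the commanded pose from where the row before left it; what a row does not reach is not made up. A row lasts 1/10 s, in which the tool goes at most 50 mm and 8.59 degrees, less where a joint would pass 70% of its speed; a pose out of reach is approached as far as the arm can. A call is refused whole if a number of a shift passes 1 or a number of a turn 0.15, either way. A call with a gripper value outside its range is refused whole. The fingers move at their own pace and stop on an object; "grip_force" is the grip in N (left out, the last holds). Time passes only in rows, so rows that do not move let the fingers close. It gives the time, the measured TCP pose, the force and the opening at its end, in the units of the state.
- ctrl.sense(): the state, without advancing time (a new reading comes with each control period).
- ctrl.camera(name): name is "side" or "top"; returns a dict with "color" (420x560x3 uint8, red, green, blue), "range_z" (420x560 float32, mm along the optical axis (not along the pixel's ray), 0 where there is no reading), "fx", "fy", "cx", "cy" (pixels), "D" ([k1, k2, p1, p2, k3] as OpenCV has them; the pictures are not rectified), "rvec" (rotation vector, rad) and "tvec" (3), from world to camera coordinates, as OpenCV has them. Camera axes: x right, y down, z forward; pixel columns grow to the right and rows downward; lengths in mm; the calibration is good to about 2 mm. A picture is of the moment at which its call begins.
- ctrl.job_done(): hands the job in, once; it reports no verdict.
The state is a dict: "clock": time; "joint_pos": joint angles; "joint_velocities": joint speeds; "joint_efforts": joint torques, N m; "tool_pos": TCP position; "tool_rot": TCP orientation; "force": force on the tool from outside, world axes, zero at the start; "wrist_torque": the same for the moment, N m; "gripper_width": finger opening in mm.
Only numpy, scipy, OpenCV 4.12 (cv2) and the standard library are available. Lean on these libraries where they do the work, as an engineer would, in place of code of your own. Each camera call takes 0.05 s, during which the arm holds its last target.

## Working session

There is one attempt and no reset: what is moved stays moved. The work goes in short steps, Python scripts to look and compute and a tool call to move; the robot and the scene stay as the last step left them, time stands still between calls to the robot, and variables do not carry over. Pictures are saved under pics/ and viewed, and the job is handed in when it is done.

Besides the shell and the picture viewer there is one more tool, called after "Request:" by a JSON object that holds its "op" and its "data", one argument or row to a line. jog_arm: Moves the arm, as the interface text tells. Its arguments: {"type":"object","properties":{"plan":{"type":"string"},"grip_force":{"type":"number"}},"required":["plan"]}

```bash
mkdir -p pics; ls
cat > h.py <<'E'
import numpy as np, cv2, pickle
from workcell import ctrl
def snap(n,tag):
    c=ctrl.camera(n); cv2.imwrite(f'pics/{tag}.png',c['color'][:,:,::-1]); pickle.dump(c,open(f'{tag}.pkl','wb')); return c
def world(c,u,v,z=None):
    K=np.array([[c['fx'],0,c['cx']],[0,c['fy'],c['cy']],[0,0,1]])
    R=cv2.Rodrigues(np.array(c['rvec'],float))[0]; t=np.array(c['tvec'],float).ravel()
    p=cv2.undistortPoints(np.array([[[u,v]]],float),K,np.array(c['D'],float))[0,0]
    d=np.array([p[0],p[1],1.])
    if z is None:
        r=c['range_z'][int(round(v)),int(round(u))]; return R.T@(d*r-t)
    o=-R.T@t; w=R.T@d
    return o+w*(z-o[2])/w[2]
E
python3 - <<'E'
from h import *
np.set_printoptions(precision=3,suppress=True)
for n in('top','side'):
    c=snap(n,n+'0'); print(n,{k:v for k,v in c.items() if k not in('color','range_z')})
print(ctrl.sense())
E
```

```text
pics
top {'fx': 534.3620202514566, 'fy': 534.3620202514566, 'cx': 286.8902427943334, 'cy': 213.40020315579818, 'D': array([0.069, 0.   , 0.   , 0.   , 0.   ]), 'rvec': array([ 2.166, -2.201,  0.078]), 'tvec': array([  52.454,  581.929, 1077.147])}
side {'fx': 413.10715718462046, 'fy': 413.10715718462046, 'cx': 289.7051749550065, 'cy': 217.62476436126806, 'D': array([-0.04,  0.  ,  0.  ,  0.  ,  0.  ]), 'rvec': array([ 0.551, -2.748,  1.089]), 'tvec': array([554.663, 207.25 , 734.081])}
{'clock': 0.1, 'joint_pos': array([ 1.124,  0.522, -0.036,  1.6  ,  0.021,  1.021, -0.113]), 'joint_velocities': array([-0.001, -0.002, -0.   , -0.002,  0.001, -0.001,  0.001]), 'joint_efforts': array([  0.004, -92.851,   1.985, -37.054,   0.018,   0.005,   0.   ]), 'tool_pos': array([ 229.797, -580.872,  198.69 ]), 'tool_rot': array([[ 0.93 ,  0.368, -0.   ],
       [ 0.368, -0.93 ,  0.001],
       [-0.   , -0.001, -1.   ]]), 'force': array([-0.551, -0.894,  0.596]), 'wrist_torque': array([ 0.006, -0.044, -0.012]), 'gripper_width': 85.42303240048224}
```

View pics/top0.png

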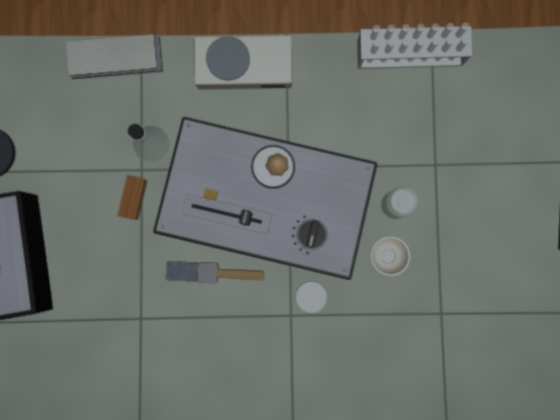

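View pics/side0.png

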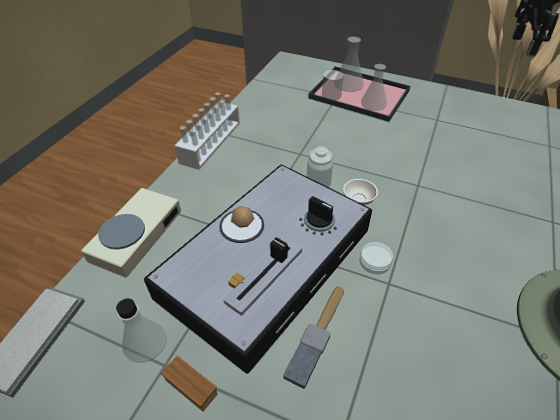

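Run:
```python
import cv2
a=cv2.imread('pics/top0.png')
cv2.imwrite('pics/topcrop.png',cv2.resize(a[130:330,180:400],None,fx=3.5,fy=3,interpolation=cv2.INTER_CUBIC)[:600])
```

```text
(no output)
```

The top view shows the lamp base with corners near (184,119), (376,162), (350,278) and (155,233). The dimmer grip is at about (246,217), the clip at about (210,194), and the knob at about (311,234) with its pointer down. The robot side is at the bottom.

View pics/topcrop.png

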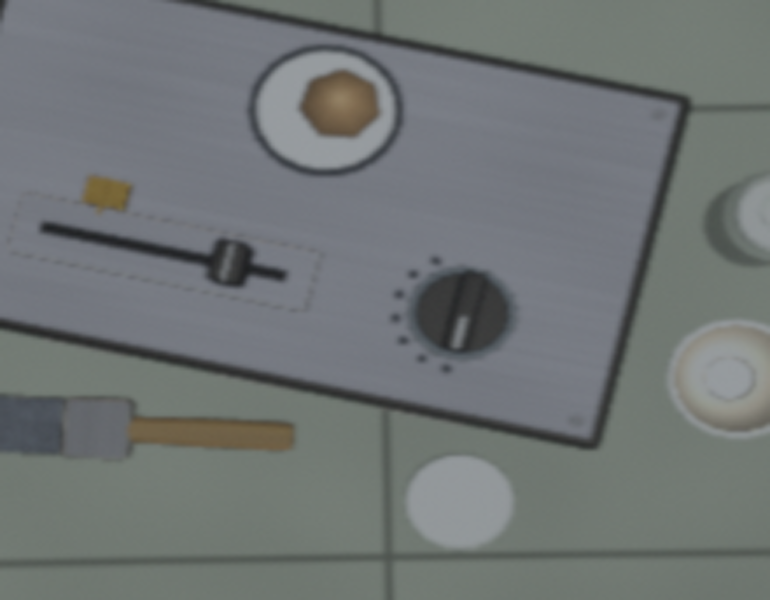

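Run:
```python
from h import *
c=pickle.load(open('top0.pkl','rb'))
np.set_printoptions(precision=1,suppress=True)
for n,u,v,z in [('c1',184,119,70),('c2',376,162,70),('c3',350,278,70),('c4',155,233,70),('grip',246,217,124.5),('clip',210,194,85),('knob',312,233,120)]:
    print(n,world(c,u,v,z),world(c,u,v))
im=c['color'][130:330,180:400][:,:,::-1]
def crop(u0,u1,v0,v1,f,n): cv2.imwrite(n,cv2.resize(np.ascontiguousarray(c['color'][v0:v1,u0:u1,::-1]),None,fx=f,fy=f,interpolation=cv2.INTER_NEAREST))
crop(175,275,170,240,8,'pics/cr1.png'); crop(280,345,205,265,9,'pics/cr2.png')
```

```text
c1 [769.9 243.8  70. ] [770.9 244.6  66. ]
c2 [ 677.9 -134.3   70. ] [ 678.2 -134.6   68.3]
c3 [451.4 -77.5  70. ] [451.4 -77.5  69.9]
c4 [545.  300.9  70. ] [545.1 301.8  66.6]
grip [569.7 119.2 124.5] [569.8 119.2 123.6]
clip [618.2 191.4  85. ] [618.1 191.4  85.6]
knob [538.1  -3.2 120. ] [538.   -3.1 122.5]
```

View pics/cr1.png

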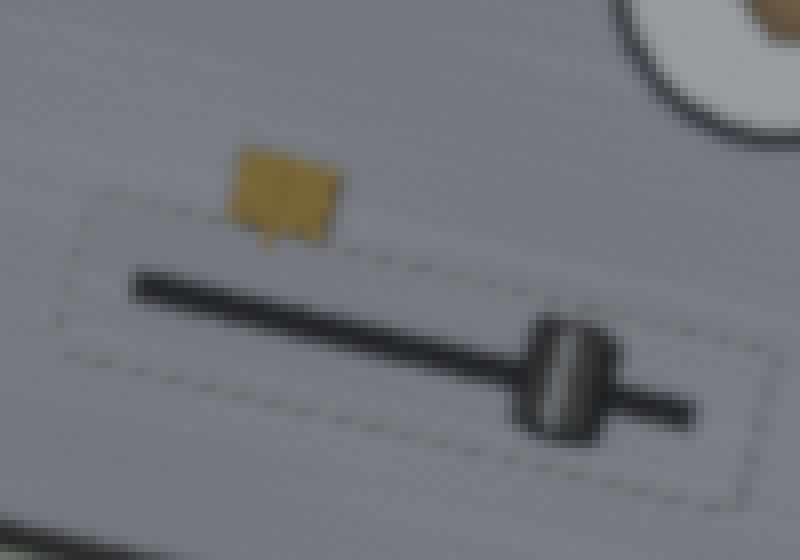

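View pics/cr2.png

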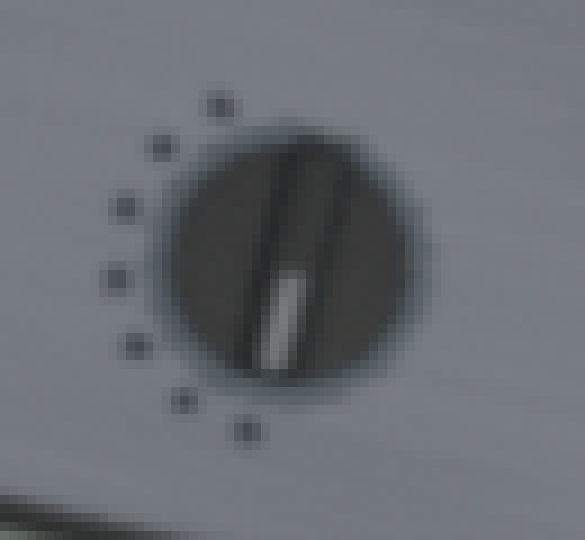

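Run:
```python
from h import *
from scipy.optimize import least_squares
np.set_printoptions(precision=1,suppress=True)
c=pickle.load(open('top0.pkl','rb'))
k=lambda u,v:(u/8+175-.5+.06,v/8+170-.44)
q=lambda u,v:(u/9+280-.44,v/9+205-.44)
pts=[((184,119),70,(120,200)),((376,162),70,(120,-200)),((350,278),70,(-120,-200)),((155,233),70,(-120,200)),
(k(95,190),84,(-30,150)),(k(775,350),84,(-30,-20)),(k(738,512),84,(-70,-20)),(k(62,355),84,(-70,150)),(q(290,257),84,(-50,-105))]
W=np.array([world(c,*p[0],p[1])[:2] for p in pts]);L=np.array([p[2] for p in pts],float)
def R(t):return np.array([[np.cos(t),-np.sin(t)],[np.sin(t),np.cos(t)]])
r=least_squares(lambda p:(L@R(p[0]).T+p[1:]-W).ravel(),[-.24,611,83],loss='soft_l1')
p=r.x;print(p[0],p[1:],np.degrees(p[0]));print((W-p[1:])@R(p[0])-L)
loc=lambda w:(w[:2]-p[1:])@R(p[0])
print('tooth',[loc(world(c,*k(u,v),84.5)) for u,v in((270,235),(268,245))])
print('clip corners',[loc(world(c,*k(u,v),85.5)) for u,v in((240,145),(342,175),(228,220),(327,240))])
print('gripline',[loc(world(c,*k(u,v),124.5)) for u,v in((577,325),(562,430))])
print('grip corners',[loc(world(c,*k(u,v),124.5)) for u,v in((540,315),(615,325),(512,425),(600,440))])
print('bar',[loc(world(c,*q(u,v),120)) for u,v in((290,270),(273,368),(310,140),(325,150))])
print('knob world',p[1:]+R(p[0])@[-50,-105],'knobdir',R(p[0])[:,1])
print(R(p[0]))
# pointcloud heights
```

```text
-0.24691301994134682 [612.4  84.5] -14.147073949468705
[[-6.2 -7.1]
 [-3.   3.8]
 [ 3.5  3.5]
 [ 1.7 -6.6]
 [ 0.4 -0.1]
 [ 0.2  0.6]
 [ 0.   0.2]
 [-0.3 -2.1]
 [ 0.8  0.8]]
tooth [array([-30.6, 106. ]), array([-33. , 105.9])]
clip corners [array([-11. , 118.2]), array([-12.5,  92.4]), array([-29.4, 116.6]), array([-28.7,  92.2])]
gripline [array([-37.2,  24.9]), array([-61.8,  22.5])]
grip corners [array([-36.9,  33.8]), array([-35.2,  16.3]), array([-63.3,  34.1]), array([-62. ,  13.4])]
bar [array([ -53.5, -103.5]), array([ -74. , -104.6]), array([ -26.3, -101.5]), array([ -27.6, -105. ])]
knob world [538.2  -5.1] knobdir [0.2 1. ]
[[ 1.   0.2]
 [-0.2  1. ]]
```

Request:
{"op": "jog_arm", "data": {
  "plan": "0.47 0.97 0 0 0 0.14 0;0.47 0.97 0 0 0 0.14 0;0.47 0.97 0 0 0 0.14 0;0.47 0.97 0 0 0 0.14 0;0.47 0.97 0 0 0 0.14 0",
  "grip_force": 40
}}

```text
clock: 0.6
tool_pos: [324.3, -385.4, 199.1]
tool_rot: [[0.469, 0.883, -0.0], [0.883, -0.469, 0.0], [-0.0, -0.0, -1.0]]
force: [1.6, -0.1, 0.3]
gripper_width: 85.4
```

Request:
{"op": "jog_arm", "data": {
  "plan": "0.47 0.97 0 0 0 0.14 0;0.47 0.97 0 0 0 0.14 0;0.47 0.97 0 0 0 0.14 0;0.47 0.97 0 0 0 0.14 0;0.47 0.97 0 0 0 0.14 0"
}}

```text
clock: 1.1
tool_pos: [418.3, -191.6, 199.2]
tool_rot: [[-0.21, 0.978, -0.0], [0.978, 0.21, -0.0], [-0.0, -0.0, -1.0]]
force: [0.1, -0.9, -0.9]
gripper_width: 85.1
```

Request:
{"op": "jog_arm", "data": {
  "plan": "0.47 0.97 0 0 0 0.14 0;0.47 0.97 0 0 0 0.14 0;0.47 0.97 0 0 0 0.14 0;0.47 0.97 0 0 0 0.14 0;0.47 0.97 0 0 0 0.14 0"
}}

```text
clock: 1.6
tool_pos: [512.4, 2.4, 199.2]
tool_rot: [[-0.79, 0.613, -0.0], [0.613, 0.79, -0.0], [-0.0, -0.0, -1.0]]
force: [0.1, -0.1, -1.0]
gripper_width: 85.9
```

```bash
cat > st.py <<'E'
from h import *
import sys
np.set_printoptions(precision=2,suppress=True)
s=ctrl.sense()
th=-0.247; o=np.array([612.4,84.5]); R=np.array([[np.cos(th),-np.sin(th)],[np.sin(th),np.cos(th)]])
y=s['tool_rot'][:,1]
print('t',s['clock'],'pos',s['tool_pos'],'loc',(s['tool_pos'][:2]-o)@R,'yang',np.degrees(np.arctan2(y[1],y[0])),'want 75.9','j',s['joint_pos'],'F',s['force'],'M',s['wrist_torque'],'w',s['gripper_width'])
if len(sys.argv)>2:
    a=np.array([float(v) for v in sys.argv[1:3]]); g=o+R@a
    print('goal',g,'delta units',(g-s['tool_pos'][:2])/40,'dyaw',np.radians(75.85)-np.arctan2(y[1],y[0]))
E
python3 st.py -50 23.8
```

```text
t 1.6 pos [512.36   2.37 199.16] loc [ -76.92 -104.09] yang 52.21768669922391 want 75.9 j [ 0.42  0.42 -0.7   1.87  0.32  0.98  0.48] F [ 0.13 -0.12 -1.04] M [-0.06 -0.02 -0.  ] w 85.92652343496808
goal [569.74 119.8 ] delta units [1.43 2.94] dyaw 0.4124616769613918
```

Request:
{"op": "jog_arm", "data": {
  "plan": "0.29 0.59 0 0 0 0.083 0;0.29 0.59 0 0 0 0.083 0.2;0.29 0.59 0 0 0 0.083 0.3;0.29 0.59 0 0 0 0.083 0.3;0.28 0.58 0 0 0 0.08 0.3"
}}

```text
clock: 2.1
tool_pos: [569.8, 119.4, 198.9]
tool_rot: [[-0.969, 0.247, -0.0], [0.247, 0.969, -0.0], [0.0, -0.0, -1.0]]
force: [0.5, -0.3, 0.2]
gripper_width: 59.7
```

Request:
{"op": "jog_arm", "data": {
  "plan": "0 0 -0.5 0 0 0 0.3;0 0 -0.5 0 0 0 0.3;0 0 -0.5 0 0 0 0.3;0 0 -0.3 0 0 0 0.3;0 0 0 0 0 0 0.3"
}}

```text
clock: 2.6
tool_pos: [568.7, 118.1, 125.8]
tool_rot: [[-0.968, 0.25, -0.002], [0.25, 0.968, -0.0], [0.002, -0.001, -1.0]]
force: [-0.7, -0.0, 1.1]
gripper_width: 59.8
```

```bash
python3 st.py -50 23.8
python3 - <<'E'
from h import *
snap('top','top1');c=snap('side','side1')
t=c['color'][170:330,170:420,::-1]
cv2.imwrite('pics/s1.png',cv2.resize(np.ascontiguousarray(t),None,fx=3,fy=3))
E
```

```text
t 2.6 pos [568.75 118.15 125.81] loc [-50.56  21.95] yang 75.52022035432259 want 75.9 j [ 0.2   0.64 -0.73  1.76  0.51  0.95  0.57] F [-0.67 -0.03  1.07] M [-0.04 -0.   -0.04] w 59.75965217833187
goal [569.74 119.8 ] delta units [0.02 0.04] dyaw 0.0057557406231312225
```

View pics/s1.png

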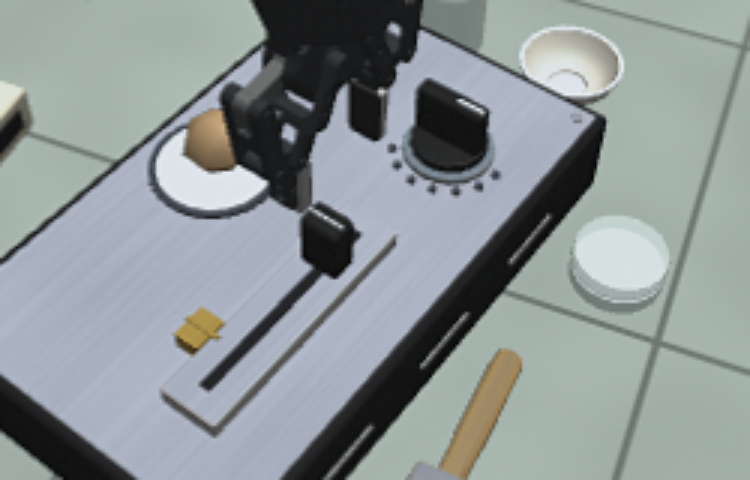

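View pics/top1.png

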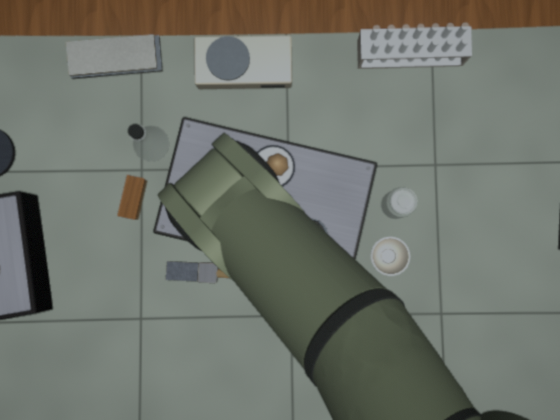

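Run:
```python
from h import *
np.set_printoptions(precision=1,suppress=True)
c=pickle.load(open('side1.pkl','rb'))
th=-0.247; o=np.array([612.4,84.5]); R=np.array([[np.cos(th),-np.sin(th)],[np.sin(th),np.cos(th)]])
K=np.array([[c['fx'],0,c['cx']],[0,c['fy'],c['cy']],[0,0,1]])
for l in [(-50,52,128),(-50,-8,128),(-50,23.8,124.5),(-50,105.9,84)]:
    w=np.r_[o+R@l[:2],l[2]]
    u=cv2.projectPoints(w[None],np.array(c['rvec'],float),np.array(c['tvec'],float),K,np.array(c['D'],float))[0].ravel()
    print(l,u,'zoom',(u-[170,170])*3)
for z in[(290,208),(303,200),(372,138),(328,212),(220,335)]:
    w=world(c,z[0]/3+170,z[1]/3+170); print(z,w,(w[:2]-o)@R)
RR=cv2.Rodrigues(np.array(c['rvec'],float))[0];print(-RR.T@c['tvec'])
```

```text
(-50, 52, 128) [270.  249.9] zoom [299.9 239.8]
(-50, -8, 128) [291.2 228.6] zoom [363.6 175.9]
(-50, 23.8, 124.5) [280.2 241. ] zoom [330.6 212.9]
(-50, 105.9, 84) [250.8 286.2] zoom [242.3 348.5]
(290, 208) [574.  162.8 173.9] [-56.4  66.5]
(303, 200) [569.4 156.2 175.4] [-59.2  59. ]
(372, 138) [555.5  93.6 167.6] [-57.4  -5.1]
(328, 212) [571.  120.6 125.6] [-49.   24.9]
(220, 335) [605.2 196.5  84.7] [-34.3 106.9]
[384.6 538.4 672.1]
```

```bash
cat > cloud.py <<'E'
from h import *
import sys
np.set_printoptions(precision=1,suppress=True)
th=-0.247; o=np.array([612.4,84.5]); R=np.array([[np.cos(th),-np.sin(th)],[np.sin(th),np.cos(th)]])
def cloud(c):
    K=np.array([[c['fx'],0,c['cx']],[0,c['fy'],c['cy']],[0,0,1]])
    v,u=np.mgrid[0:420,0:560]; p=cv2.undistortPoints(np.stack([u,v],-1).reshape(-1,1,2).astype(float),K,np.array(c['D'],float))[:,0]
    z=c['range_z'].ravel().astype(float); P=np.c_[p*z[:,None],z]
    RR=cv2.Rodrigues(np.array(c['rvec'],float))[0]; W=(P-np.array(c['tvec']).ravel())@RR
    L=np.c_[(W[:,:2]-o)@R,W[:,2]]; L[z==0]=np.nan
    return L.reshape(420,560,3)
E
python3 - <<'E'
from cloud import *
c=pickle.load(open('side1.pkl','rb')); L=cloud(c)
for v in range(205,252,3):
    print(v,[ '%d:(%d,%d,%d)'%(u,*L[v,u]) for u in range(255,300,4) if L[v,u,2]>95])
E
```

```text
205 ['255:(-57,88,268)', '259:(-60,84,267)', '263:(-42,55,233)', '267:(-46,50,231)', '271:(-50,45,229)', '275:(-63,52,243)', '279:(-65,45,239)', '287:(-41,-6,183)', '291:(-50,-5,189)', '295:(-58,-5,194)']
208 ['255:(-59,91,266)', '259:(-62,86,264)', '263:(-60,75,254)', '267:(-50,55,232)', '271:(-55,52,232)', '275:(-64,54,239)', '279:(-65,45,232)', '287:(-41,-6,176)', '291:(-50,-5,182)', '295:(-59,-4,187)']
211 ['255:(-59,91,260)', '259:(-60,84,254)', '263:(-41,54,218)', '267:(-52,58,228)', '271:(-59,57,232)', '275:(-66,56,235)', '287:(-42,-5,169)', '291:(-51,-5,175)', '295:(-58,-5,180)']
214 ['255:(-58,90,253)', '259:(-60,85,250)', '263:(-41,54,212)', '271:(-60,58,228)', '291:(-50,-6,166)', '295:(-59,-5,173)']
217 ['255:(-56,89,244)', '259:(-61,86,245)', '263:(-60,76,236)', '271:(-61,59,222)']
220 ['255:(-55,88,236)', '259:(-61,86,239)', '263:(-60,77,230)', '267:(-56,64,217)', '271:(-60,59,215)']
223 ['255:(-49,83,222)', '259:(-61,87,233)', '263:(-61,78,225)', '267:(-58,66,213)', '271:(-62,61,212)']
226 ['255:(-51,85,218)', '259:(-60,86,225)', '263:(-60,78,218)', '267:(-59,67,208)', '271:(-59,58,200)']
229 ['259:(-59,86,218)', '263:(-62,80,215)', '267:(-55,64,195)', '271:(-60,60,195)']
232 ['259:(-41,66,181)', '263:(-50,67,188)', '267:(-56,64,189)', '271:(-59,58,186)']
235 ['263:(-48,65,177)', '267:(-55,63,181)', '271:(-60,60,181)']
238 ['267:(-55,64,174)', '271:(-60,60,174)', '275:(-38,23,124)']
241 ['271:(-37,33,124)', '275:(-43,29,125)', '279:(-48,25,125)', '283:(-53,20,124)']
244 ['271:(-40,37,122)', '275:(-47,35,126)', '279:(-53,31,126)', '283:(-58,27,125)', '287:(-62,20,121)']
247 ['271:(-40,37,114)', '275:(-48,36,120)', '279:(-57,36,125)', '283:(-62,31,124)', '287:(-62,20,114)']
250 ['271:(-41,39,108)', '275:(-50,38,114)', '279:(-59,39,121)', '283:(-63,33,119)', '287:(-62,20,105)']
```

```bash
python3 st.py
python3 - <<'E'
from cloud import *
c=snap('side','side2'); L=cloud(c)
m=(L[:,:,2]>128)&(L[:,:,2]<230)&(abs(L[:,:,0]+50)<20)&(abs(L[:,:,1]-27)<45)
P=L[m]; 
for a in(0,1):
    Q=P[(P[:,1]>27)==a]; i=np.argsort(Q[:,2])[:12]; print(Q[i])
E
python3 st.py
```

```text
t 2.7 pos [569.71 118.63 127.68] loc [-49.74  22.66] yang 75.51489315889505 want 75.9 j [ 0.2   0.63 -0.73  1.76  0.51  0.95  0.57] F [ 0.02 -0.24  1.11] M [-0.03  0.05  0.03] w 59.90240596559373
[[-47.8  -6.8 164.9]
 [-50.8  -5.5 165.5]
 [-55.1  -5.5 165.8]
 [-44.3  -5.8 166. ]
 [-56.8  -6.  166.4]
 [-52.7  -5.8 166.5]
 [-50.1  -6.6 166.6]
 [-46.5  -5.7 167.5]
 [-47.9  -6.6 167.6]
 [-42.5  -5.3 167.7]
 [-43.9  -6.3 167.8]
 [-39.8  -6.1 167.9]]
[[-55.7  60.1 165.7]
 [-53.5  59.9 166.4]
 [-57.9  60.2 167.4]
 [-55.7  60.  168.1]
 [-58.5  53.2 168.6]
 [-59.5  59.6 170.4]
 [-54.8  63.9 171.1]
 [-58.7  61.2 171.4]
 [-60.3  58.  171.9]
 [-59.1  56.5 172.1]
 [-56.7  61.1 172.3]
 [-59.3  59.3 172.4]]
t 2.75 pos [569.94 118.68 128.04] loc [-49.53  22.76] yang 75.5142518572242 want 75.9 j [ 0.2   0.63 -0.73  1.76  0.51  0.95  0.57] F [ 0.31 -0.05  0.96] M [ 0.02  0.03 -0.01] w 59.96509268680046
```

Request:
{"op": "jog_arm", "data": {
  "plan": "0 0.03 -0.4 0 0 0 0.3;0 0 -0.4 0 0 0 0.3;0 0 0 0 0 0 0.3"
}}

```text
clock: 3.05
tool_pos: [568.4, 119.2, 93.0]
tool_rot: [[-0.968, 0.25, -0.003], [0.25, 0.968, -0.001], [0.003, -0.001, -1.0]]
force: [0.0, -0.5, 0.4]
gripper_width: 59.5
```

```bash
python3 st.py
python3 - <<'E'
from cloud import *
c=snap('side','side3'); L=cloud(c)
m=(L[:,:,2]>126)&(L[:,:,2]<230)&(abs(L[:,:,0]+50)<20)&(abs(L[:,:,1]-27)<45)
P=L[m]; 
for a in(0,1):
    Q=P[(P[:,1]>27)==a]; i=np.argsort(Q[:,2])[:6]; print(Q[i])
t=c['color'][170:330,170:420,::-1]
cv2.imwrite('pics/s3.png',cv2.resize(np.ascontiguousarray(t),None,fx=3,fy=3))
E
```

```text
t 3.05 pos [568.36 119.19  92.97] loc [-51.18  22.87] yang 75.52364290278194 want 75.9 j [ 0.18  0.68 -0.71  1.78  0.55  0.89  0.54] F [ 0.02 -0.54  0.35] M [ 0.02  0.01 -0.01] w 59.48925781765633
[[-53.3  25.8 126.1]
 [-48.1  24.7 126.5]
 [-49.5  26.5 126.7]
 [-54.1  24.1 127.7]
 [-55.4  -6.  129.8]
 [-48.5  -6.5 130.1]]
[[-49.3  34.7 126.4]
 [-56.9  60.5 130.9]
 [-55.   60.7 132.4]
 [-57.1  60.7 133.9]
 [-60.   61.6 134.4]
 [-59.3  60.7 135.6]]
```

View pics/s3.png

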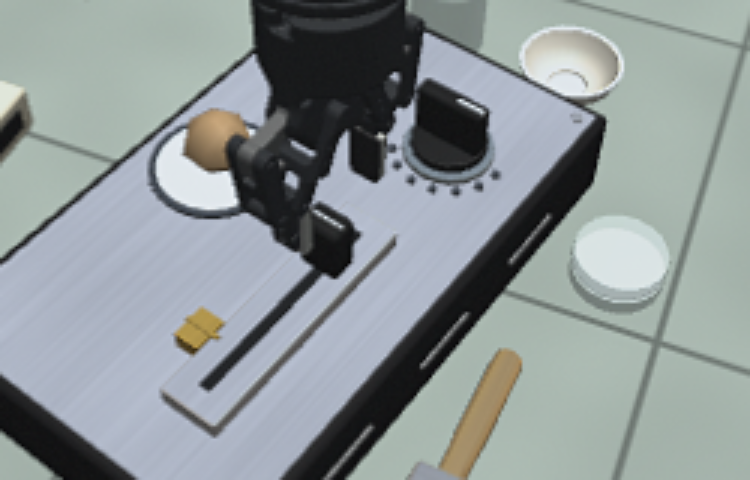

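The side view shows both fingertips about 37 mm above the reported TCP height. That is more than the pads' swing explains, so I'll check how the tips move as they close.

Request:
{"op": "jog_arm", "data": {
  "plan": "0 0.03 0 0 0 0 0.6;0 0 0 0 0 0 0.6;0 0 0 0 0 0 0.6"
}}

```text
clock: 3.4
tool_pos: [569.8, 120.9, 95.6]
tool_rot: [[-0.968, 0.25, 0.001], [0.25, 0.968, 0.0], [-0.001, 0.0, -1.0]]
force: [0.6, -0.4, 0.1]
gripper_width: 34.1
```

```bash
python3 st.py
python3 - <<'E'
from cloud import *
c=snap('side','side4'); L=cloud(c)
m=(L[:,:,2]>100)&(L[:,:,2]<230)&(abs(L[:,:,0]+50)<20)&(abs(L[:,:,1]-24)<45)&(abs(L[:,:,1]-24)>14)
P=L[m]; 
for a in(0,1):
    Q=P[(P[:,1]>27)==a]; i=np.argsort(Q[:,2])[:8]; print(Q[i])
t=c['color'][170:330,170:420,::-1]
cv2.imwrite('pics/s4.png',cv2.resize(np.ascontiguousarray(t),None,fx=3,fy=3))
E
```

```text
t 3.4 pos [569.76 120.92  95.58] loc [-50.25  24.89] yang 75.5155537537033 want 75.9 j [ 0.17  0.67 -0.71  1.78  0.55  0.89  0.54] F [ 0.59 -0.35  0.05] M [ 0.02  0.02 -0.03] w 34.05120682220165
[[-49.    8.8 128.4]
 [-42.6   9.  129.4]
 [-44.3   8.3 129.9]
 [-47.1   9.2 130. ]
 [-54.1   9.8 130.2]
 [-48.9   8.6 130.8]
 [-55.9   9.3 131. ]
 [-40.7   9.3 131.1]]
[[-45.5  38.9 100.2]
 [-58.1  38.1 100.5]
 [-54.1  38.6 100.8]
 [-51.7  38.3 101.5]
 [-50.5  39.6 101.8]
 [-47.8  39.  102. ]
 [-38.1  38.  102.1]
 [-49.3  38.1 102.3]]
```

View pics/s4.png

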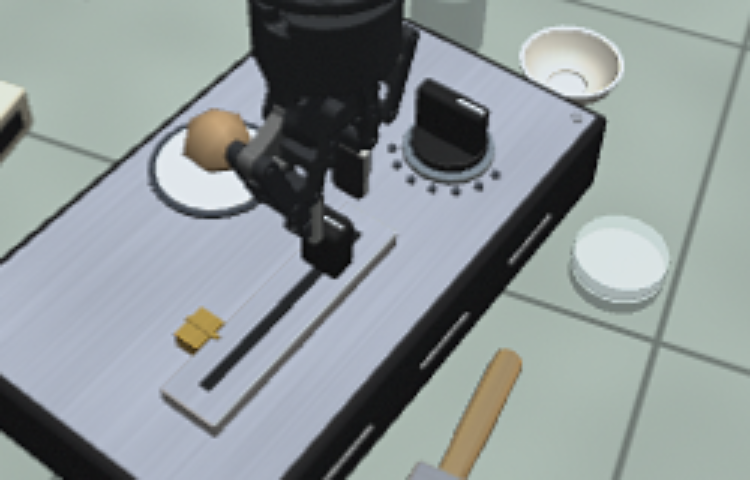

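The fingertips are still about 30 mm above the reported TCP. I'll go down in small steps and watch the force.

Request:
{"op": "jog_arm", "data": {
  "plan": "0 -0.02 -0.13 0 0 0 0.5;0 0 -0.12 0 0 0 0.5;0 0 0 0 0 0 0.5"
}}

```text
clock: 3.75
tool_pos: [569.1, 119.8, 84.4]
tool_rot: [[-0.968, 0.25, -0.001], [0.25, 0.968, -0.0], [0.001, -0.001, -1.0]]
force: [-1.5, -1.2, -0.2]
gripper_width: 42.7
```

Request:
{"op": "jog_arm", "data": {
  "plan": "0 0 -0.07 0 0 0 0.5;0 0 0 0 0 0 0.5"
}}

```text
clock: 3.95
tool_pos: [569.4, 120.0, 82.1]
tool_rot: [[-0.968, 0.25, -0.0], [0.25, 0.968, -0.0], [0.0, -0.0, -1.0]]
force: [-0.8, -0.5, -0.0]
gripper_width: 42.6
```

```bash
python3 st.py
python3 - <<'E'
from cloud import *
c=snap('side','side5'); L=cloud(c)
t=c['color'][200:300,220:340,::-1]
cv2.imwrite('pics/s5.png',cv2.resize(np.ascontiguousarray(t),None,fx=6,fy=6))
E
```

```text
t 3.95 pos [569.42 120.02  82.07] loc [-50.37  23.93] yang 75.51507646167715 want 75.9 j [ 0.17  0.69 -0.7   1.79  0.56  0.87  0.53] F [-0.79 -0.45 -0.01] M [0.02 0.01 0.06] w 42.61731801463387
```

View pics/s5.png

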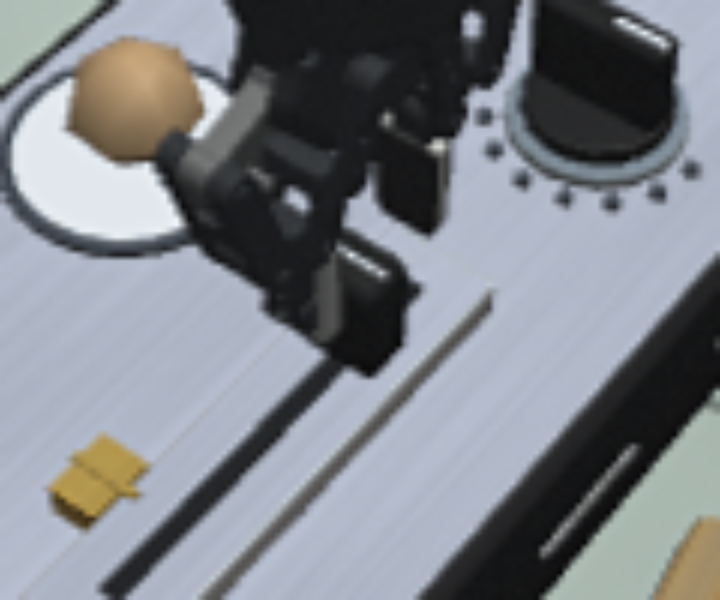

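TCP is below the track top with no contact force, so the real tips do sit about 30 mm above it. I'll go 14 mm lower and then close.

Request:
{"op": "jog_arm", "data": {
  "plan": "0 0 -0.12 0 0 0 0.5;0 0 -0.12 0 0 0 0.5;0 0 -0.1 0 0 0 0.5;0 0 0 0 0 0 0.5"
}}

```text
clock: 4.4
tool_pos: [569.2, 120.0, 68.1]
tool_rot: [[-0.968, 0.25, -0.001], [0.25, 0.968, -0.0], [0.001, -0.0, -1.0]]
force: [-0.2, 0.6, -0.0]
gripper_width: 42.9
```

Request:
{"op": "jog_arm", "data": {
  "plan": "0 0 0 0 0 0 1;0 0 0 0 0 0 1;0 0 0 0 0 0 1;0 0 0 0 0 0 1",
  "grip_force": 25
}}

```text
clock: 4.8
tool_pos: [569.6, 120.2, 69.0]
tool_rot: [[-0.968, 0.25, 0.0], [0.25, 0.968, 0.0], [-0.0, 0.0, -1.0]]
force: [0.1, 2.2, 1.2]
gripper_width: 19.6
```

```bash
python3 st.py -50 105.9
python3 - <<'E'
from cloud import *
c=snap('side','side6'); L=cloud(c)
t=c['color'][200:300,220:340,::-1]
cv2.imwrite('pics/s6.png',cv2.resize(np.ascontiguousarray(t),None,fx=6,fy=6))
E
```

```text
t 4.8 pos [569.65 120.2   68.97] loc [-50.18  24.16] yang 75.51606670360373 want 75.9 j [ 0.16  0.71 -0.68  1.8   0.58  0.85  0.51] F [0.11 2.24 1.24] M [ 0.28  0.1  -0.01] w 19.5728007627246
goal [589.81 199.41] delta units [0.5  1.98] dyaw 0.005828235504153012
```

View pics/s6.png

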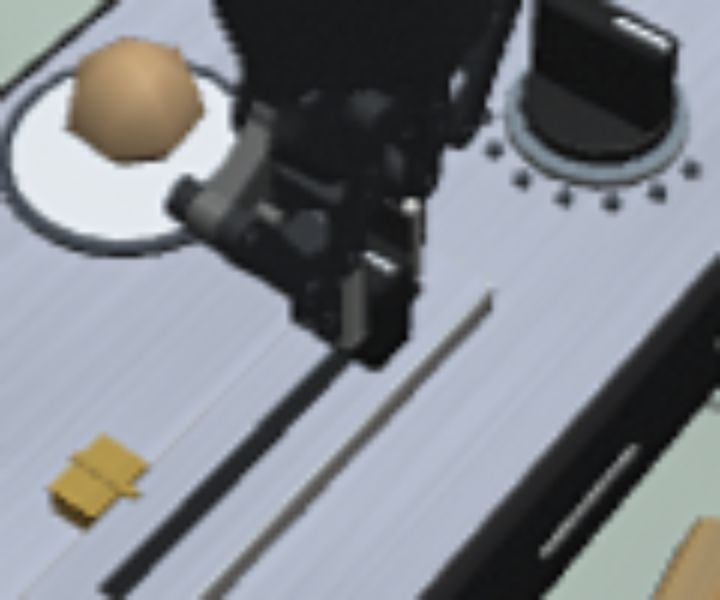

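The grip is held, with the opening at 19.6 mm. Now I'll slide it.

Request:
{"op": "jog_arm", "data": {
  "plan": "0.06 0.24 0 0 0 0 1;0.07 0.26 0 0 0 0 1;0.07 0.26 0 0 0 0 1;0.07 0.26 0 0 0 0 1;0.06 0.25 0 0 0 0 1"
}}

```text
clock: 5.35
tool_pos: [582.8, 171.5, 69.0]
tool_rot: [[-0.968, 0.25, -0.0], [0.25, 0.968, -0.0], [-0.0, -0.0, -1.0]]
force: [-1.5, -2.0, 5.0]
gripper_width: 19.6
```

Request:
{"op": "jog_arm", "data": {
  "plan": "0.06 0.25 0 0 0 0 1;0.06 0.24 0 0 0 0 1;0.05 0.22 0 0 0 0 1;0 0 0 0 0 0 1;0 0 0 0 0 0 1"
}}

```text
clock: 5.85
tool_pos: [590.1, 199.7, 69.0]
tool_rot: [[-0.968, 0.25, 0.001], [0.25, 0.968, 0.001], [-0.001, 0.001, -1.0]]
force: [2.6, 1.7, 3.7]
gripper_width: 19.3
```

```bash
python3 st.py -50 105.9
python3 - <<'E'
from cloud import *
c=snap('side','side7'); L=cloud(c)
t=c['color'][220:320,200:320,::-1]
cv2.imwrite('pics/s7.png',cv2.resize(np.ascontiguousarray(t),None,fx=6,fy=6))
E
```

```text
t 5.85 pos [590.06 199.72  69.02] loc [-49.83 106.26] yang 75.52596955243186 want 75.9 j [ 0.02  0.76 -0.68  1.68  0.58  0.91  0.43] F [2.62 1.68 3.7 ] M [ 0.19 -0.75  0.02] w 19.283280435188733
goal [589.81 199.41] delta units [-0.01 -0.01] dyaw 0.0056553981867748515
```

View pics/s7.png

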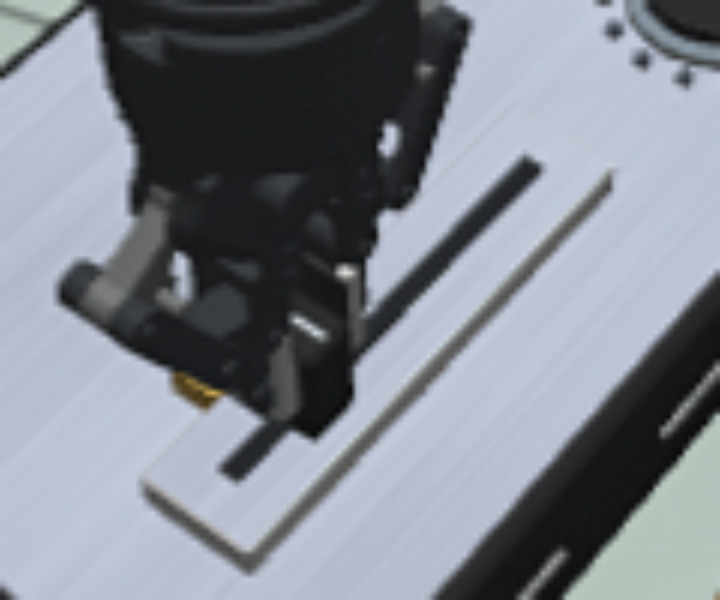

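Request:
{"op": "jog_arm", "data": {
  "plan": "0 0 0 0 0 0 0.4;0 0 0 0 0 0 0.4;0 0 0 0 0 0 0.4"
}}

```text
clock: 6.2
tool_pos: [589.2, 198.9, 68.6]
tool_rot: [[-0.968, 0.25, -0.001], [0.25, 0.968, -0.0], [0.001, -0.001, -1.0]]
force: [-0.0, -0.6, -0.5]
gripper_width: 51.3
```

Request:
{"op": "jog_arm", "data": {
  "plan": "0 0 0.5 0 0 0 0.4;0 0 0.6 0 0 0 0.4;0 0 0.8 0 0 0 0.4;-0.7 -0.8 0.3 0 0 0 0.4;-0.7 -0.9 0 0 0 0 0.4"
}}

```text
clock: 6.7
tool_pos: [533.2, 131.9, 158.1]
tool_rot: [[-0.969, 0.249, 0.002], [0.249, 0.969, 0.001], [-0.002, 0.002, -1.0]]
force: [1.1, -0.5, -0.3]
gripper_width: 51.3
```

Request:
{"op": "jog_arm", "data": {
  "plan": "-0.4 -0.9 0 0 0 0 0.4;-0.4 -0.9 0 0 0 0 0.4;0 -0.9 0 0 0 0 0.4;0 0 0 0 0 0 0.4"
}}

```text
clock: 7.1
tool_pos: [501.0, 18.1, 156.6]
tool_rot: [[-0.967, 0.256, -0.001], [0.256, 0.967, -0.003], [0.0, -0.003, -1.0]]
force: [-0.0, 1.1, 0.4]
gripper_width: 51.4
```

```bash
python3 st.py -50 -105
python3 - <<'E'
from cloud import *
snap('top','top8');c=snap('side','side8')
t=c['color'][220:320,200:320,::-1]
cv2.imwrite('pics/s8.png',cv2.resize(np.ascontiguousarray(t),None,fx=6,fy=6))
E
```

```text
t 7.1 pos [500.99  18.11 156.55] loc [-91.8  -91.62] yang 75.1782529723305 want 75.9 j [ 0.44  0.48 -0.78  1.94  0.43  0.9   0.75] F [-0.02  1.09  0.38] M [ 0.04  0.05 -0.01] w 51.43228403883759
goal [538.25  -5.09] delta units [ 0.93 -0.58] dyaw 0.011724197373318423
```

View pics/s8.png

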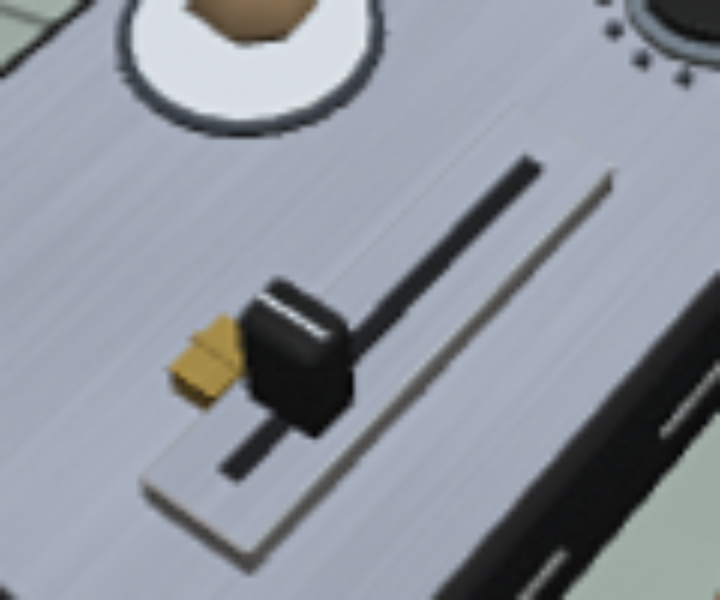

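View pics/top8.png

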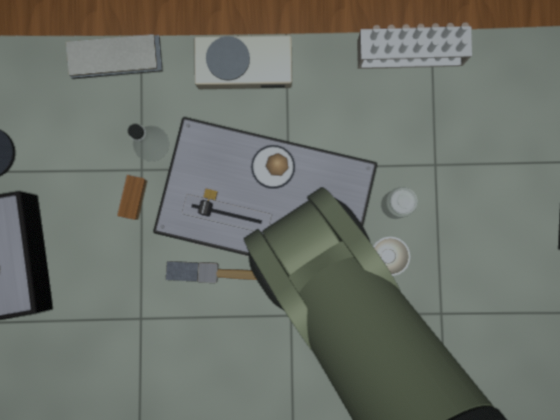

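Run:
```python
from cloud import *
c=pickle.load(open('top8.pkl','rb'))
u0,v0=190,180
t=cv2.resize(np.ascontiguousarray(c['color'][v0:230,u0:240,::-1]),None,fx=12,fy=12,interpolation=cv2.INTER_CUBIC)
cv2.imwrite('pics/t8.png',t)
g=c['color'].astype(float).sum(2)
# white line: bright centroid per row in grip top, as local y
for v in range(200,216): print(v,[int(x) for x in g[v,196:216]])
```

```text
200 [385, 386, 385, 372, 319, 251, 203, 197, 234, 263, 278, 272, 271, 312, 351, 363, 358, 336, 329, 321]
201 [383, 386, 381, 354, 264, 170, 145, 177, 249, 264, 223, 182, 186, 245, 315, 358, 374, 373, 371, 367]
202 [381, 382, 374, 323, 222, 151, 147, 215, 311, 290, 213, 165, 149, 162, 211, 276, 334, 371, 382, 385]
203 [360, 365, 358, 304, 207, 152, 159, 237, 329, 288, 205, 172, 155, 133, 130, 172, 258, 343, 379, 385]
204 [279, 305, 312, 250, 172, 149, 171, 253, 323, 277, 201, 173, 153, 123, 105, 119, 212, 328, 380, 388]
205 [170, 189, 201, 169, 141, 146, 189, 274, 304, 252, 189, 169, 146, 116, 106, 116, 205, 328, 379, 387]
206 [123, 122, 127, 121, 138, 155, 226, 317, 299, 225, 182, 161, 137, 114, 105, 126, 225, 332, 377, 385]
207 [154, 135, 119, 124, 144, 162, 242, 329, 291, 207, 174, 161, 129, 110, 100, 139, 244, 331, 370, 382]
208 [254, 214, 156, 132, 149, 178, 258, 329, 282, 203, 175, 154, 121, 108, 98, 122, 195, 278, 329, 347]
209 [352, 297, 210, 153, 155, 199, 280, 309, 254, 195, 172, 145, 118, 101, 98, 109, 134, 173, 206, 227]
210 [372, 316, 220, 161, 163, 227, 318, 304, 226, 188, 168, 138, 112, 97, 98, 107, 117, 123, 129, 133]
211 [372, 313, 218, 161, 169, 244, 330, 291, 213, 180, 163, 129, 108, 102, 115, 149, 155, 147, 138, 129]
212 [377, 319, 228, 168, 171, 245, 315, 270, 200, 179, 153, 125, 107, 103, 150, 235, 259, 248, 226, 204]
213 [389, 362, 298, 228, 191, 213, 240, 206, 170, 162, 143, 118, 100, 107, 198, 310, 357, 356, 338, 317]
214 [394, 391, 367, 327, 276, 228, 192, 167, 153, 144, 132, 112, 104, 131, 231, 338, 377, 385, 381, 376]
215 [390, 389, 388, 381, 364, 328, 282, 254, 239, 210, 177, 148, 144, 193, 288, 358, 384, 387, 387, 388]
```

View pics/t8.png

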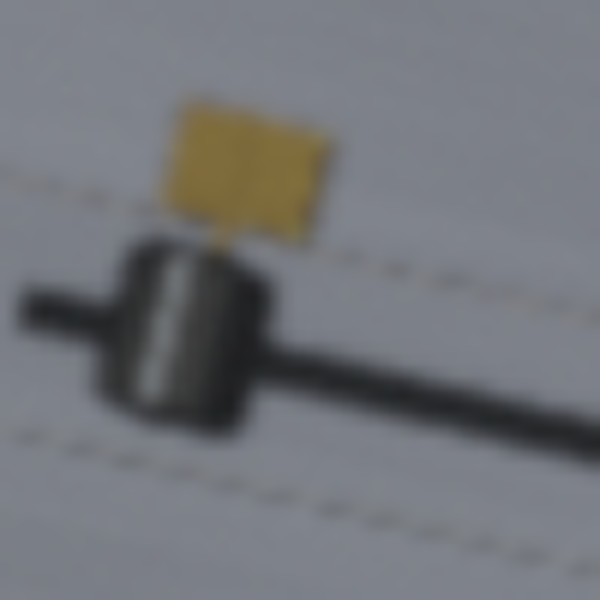

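Run:
```python
from cloud import *
loc=lambda w:(w[:2]-o)@R
for tag in('top8','top0'):
    c=pickle.load(open(tag+'.pkl','rb')); print(tag)
    a=c['color'].astype(float)
    if tag=='top8':
        for v in range(202,212):
            s=a[v].sum(1); k=np.argmax(s[200:207])+200; w=s[k-2:k+3]-s[k-2:k+3].min(); u=(w*np.arange(k-2,k+3)).sum()/w.sum()
            print('line',v,u,loc(world(c,u,v,124.5)))
    b=a[:,:,0]-a[:,:,2]
    for v in range(192,204): 
        r=np.clip(b[v,198:222]-8,0,None); 
        if r.sum()>10: u=(r*np.arange(198,222)).sum()/r.sum(); print('brass',v,r.astype(int),u,loc(world(c,u,v,84.7)))
c=pickle.load(open('side8.pkl','rb'))
f=lambda x,y:(x/6+200-.4,y/6+220-.4)
for x,y in((268,297),(325,335)): print('side line',loc(world(c,*f(x,y),124.5)))
c=pickle.load(open('side1.pkl','rb'))
for x,y in((222,335),(205,322)): print('side tooth',loc(world(c,x/3+170-.3,y/3+170-.3,85)))
```

```text
top8
line 202 204.46938775510205 [-40.3 104.9]
line 203 204.33806146572104 [-42.2 104.7]
line 204 204.22702702702702 [-44.1 104.5]
line 205 203.91634980988593 [-46.  104.6]
line 206 203.4765100671141 [-48.  104.9]
line 207 203.33016627078385 [-49.9 104.7]
line 208 203.20555555555555 [-51.8 104.5]
line 209 202.87022900763358 [-53.7 104.7]
line 210 202.47990543735224 [-55.7 104.9]
line 211 202.33582089552237 [-57.6 104.7]
brass 192 [ 0  0  0  0  0  0 19 48 57 59 59 59 56 57 60 57 57 55 42 10  0  0  0  0] 210.3410071942446 [-16.6 105.4]
brass 193 [ 0  0  0  0  0  0 25 52 58 59 59 58 56 58 59 59 59 55 34  0  0  0  0  0] 210.10564399421128 [-18.6 105.4]
brass 194 [ 0  0  0  0  0  0 30 54 59 59 58 58 57 58 59 59 60 55 27  0  0  0  0  0] 209.989898989899 [-20.5 105.2]
brass 195 [ 0  0  0  0  0 10 40 54 58 57 59 57 57 57 59 59 59 53 21  0  0  0  0  0] 209.74428571428572 [-22.5 105.2]
brass 196 [ 0  0  0  0  0 13 39 52 55 57 56 55 57 57 58 58 57 46 13  0  0  0  0  0] 209.61367013372956 [-24.5 105. ]
brass 197 [ 0  0  0  0  0  2 16 30 40 47 52 55 54 56 56 56 54 33  1  0  0  0  0  0] 210.005434
[... 827 characters left out ...]
1792 [-22.5 105.2]
brass 196 [ 0  0  0  0  0 11 37 49 52 53 53 53 53 53 55 55 54 44 12  0  0  0  0  0] 209.6309148264984 [-24.5 104.9]
brass 197 [ 0  0  0  0  0  1 15 28 38 46 50 51 51 52 53 53 51 31  0  0  0  0  0  0] 209.99615384615385 [-26.2 103.8]
brass 198 [ 0  0  0  0  0  0  0  0  2 17 38 41 37 40 44 48 46 24  0  0  0  0  0  0] 211.18694362017803 [-27.6 101.1]
brass 199 [ 0  0  0  0  0  0  0  0  0  4 23 17  6  6 14 27 31 14  0  0  0  0  0  0] 211.64788732394365 [-29.3  99.7]
brass 200 [ 0  0  0  0  0  0  0  0  0  2 13  0  0  0  0  0  0  0  0  0  0  0  0  0] 207.86666666666667 [-32.8 106.4]
side line [-39.6 106.3]
side line [-60.  106.5]
side tooth [-34.6 106.2]
side tooth [-21.  105.3]
```

The white line on the grip matches the tooth within about 1.5 mm in the top view and 0.2 mm in the side view. Next is the knob.

Request:
{"op": "jog_arm", "data": {
  "plan": "0.31 -0.19 0 0 0 0.006 0.4;0.31 -0.2 0 0 0 0.006 0.4;0.31 -0.19 0 0 0 0 0.4;0 0 -0.5 0 0 0 0.4;0 0 -0.5 0 0 0 0.4"
}}

```text
clock: 7.7
tool_pos: [539.8, 0.9, 116.3]
tool_rot: [[-0.971, 0.238, 0.001], [0.238, 0.971, 0.001], [-0.001, 0.001, -1.0]]
force: [0.4, 0.1, -0.5]
gripper_width: 51.5
```

Request:
{"op": "jog_arm", "data": {
  "plan": "0 0 -0.2 0 0 0 0.4;0 0 0 0 0 0 0.4;0 0 0 0 0 0 0.4"
}}

```text
clock: 8.0
tool_pos: [539.2, 0.6, 109.4]
tool_rot: [[-0.971, 0.238, 0.001], [0.238, 0.971, 0.0], [-0.0, 0.0, -1.0]]
force: [-0.2, 0.4, -0.6]
gripper_width: 51.5
```

```bash
python3 st.py -50 -105
python3 - <<'E'
from cloud import *
c=snap('side','side9')
t=c['color'][160:260,260:380,::-1]
cv2.imwrite('pics/s9.png',cv2.resize(np.ascontiguousarray(t),None,fx=6,fy=6))
E
```

```text
t 8.0 pos [539.22   0.63 109.36] loc [-50.45 -99.21] yang 76.24861252588823 want 75.9 j [ 0.41  0.6  -0.73  1.88  0.52  0.86  0.75] F [-0.21  0.4  -0.6 ] M [-0.03  0.02  0.03] w 51.52244678257291
goal [538.25  -5.09] delta units [-0.02 -0.14] dyaw -0.00695710101644087
```

View pics/s9.png

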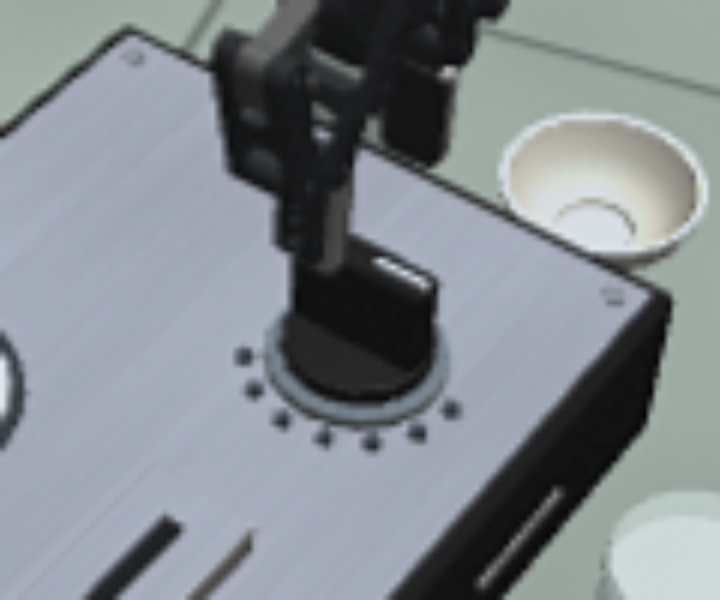

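Request:
{"op": "jog_arm", "data": {
  "plan": "-0.02 -0.14 0 0 0 -0.006 0.4;0 0 -0.35 0 0 0 0.4;0 0 -0.4 0 0 0 0.4;0 0 -0.15 0 0 0 0.4;0 0 0 0 0 0 0.4"
}}

```text
clock: 8.55
tool_pos: [537.2, -5.4, 71.5]
tool_rot: [[-0.97, 0.244, -0.002], [0.244, 0.97, 0.0], [0.002, -0.0, -1.0]]
force: [0.2, -0.3, 0.3]
gripper_width: 51.0
```

```bash
python3 st.py -50 -105
python3 - <<'E'
from cloud import *
c=snap('side','side10')
t=c['color'][160:260,260:380,::-1]
cv2.imwrite('pics/s10.png',cv2.resize(np.ascontiguousarray(t),None,fx=6,fy=6))
E
```

```text
t 8.55 pos [537.2   -5.42  71.51] loc [ -50.94 -105.58] yang 75.87850745922093 want 75.9 j [ 0.39  0.65 -0.69  1.91  0.57  0.79  0.72] F [ 0.2  -0.3   0.32] M [ 0.01 -0.04 -0.03] w 51.03516851743288
goal [538.25  -5.09] delta units [0.03 0.01] dyaw -0.0004975490247831615
```

View pics/s10.png

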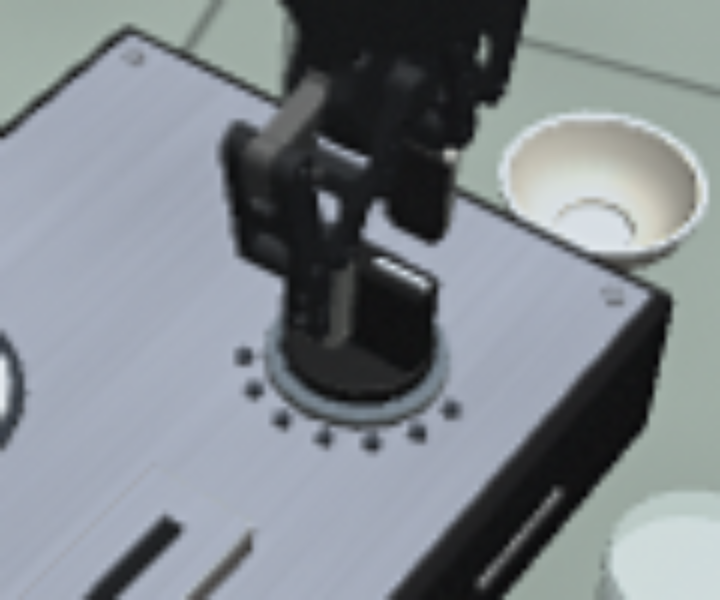

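Request:
{"op": "jog_arm", "data": {
  "plan": "0.02 0 -0.06 0 0 0 0.7;0 0 0 0 0 0 1;0 0 0 0 0 0 1;0 0 0 0 0 0 1;0 0 0 0 0 0 1",
  "grip_force": 50
}}

```text
clock: 9.1
tool_pos: [539.5, -3.5, 70.9]
tool_rot: [[-0.97, 0.243, 0.002], [0.243, 0.97, 0.003], [-0.001, 0.003, -1.0]]
force: [1.6, 10.4, -1.9]
gripper_width: 12.7
```

```bash
python3 st.py -50 -105
python3 - <<'E'
from cloud import *
c=snap('side','side11')
t=c['color'][160:260,260:380,::-1]
cv2.imwrite('pics/s11.png',cv2.resize(np.ascontiguousarray(t),None,fx=6,fy=6))
E
```

```text
t 9.1 pos [539.5   -3.54  70.93] loc [ -49.16 -103.19] yang 75.92857075470938 want 75.9 j [ 0.39  0.65 -0.69  1.91  0.57  0.78  0.71] F [ 1.65 10.45 -1.89] M [ 2.08 -0.46 -0.14] w 12.701641877574648
goal [538.25  -5.09] delta units [-0.03 -0.04] dyaw -0.001371318365455565
```

View pics/s11.png

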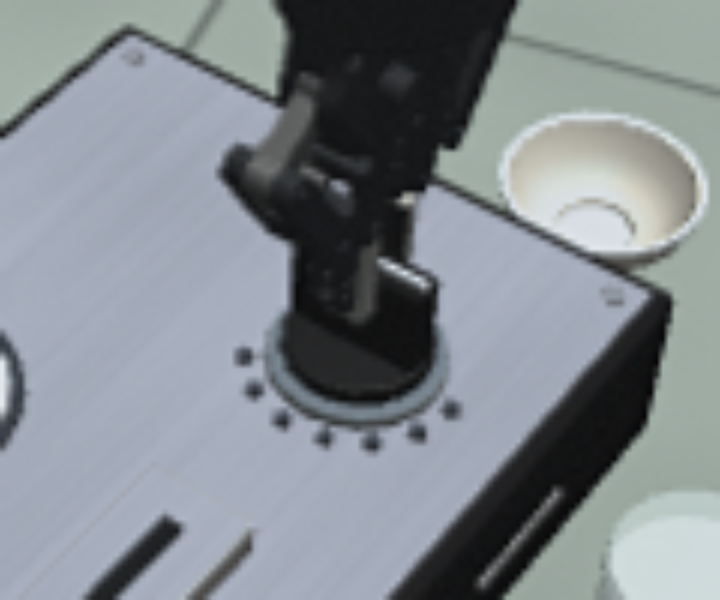

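Held, with the opening at 12.7 mm. A side force of about 10 N means the axis is around 2 mm toward +y, so I'll relieve that before turning.

Request:
{"op": "jog_arm", "data": {
  "plan": "0.01 0.05 0 0 0 0 1;0 0 0 0 0 0 1;0 0 0 0 0 0 1"
}}

```text
clock: 9.45
tool_pos: [539.5, -3.5, 70.9]
tool_rot: [[-0.97, 0.244, 0.001], [0.244, 0.97, -0.0], [-0.001, -0.0, -1.0]]
force: [-0.5, 0.8, 5.3]
gripper_width: 12.9
```

```bash
python3 st.py -50 -103.2
```

```text
t 9.45 pos [539.46  -3.51  70.88] loc [ -49.21 -103.17] yang 75.85426520211215 want 75.9 j [ 0.39  0.65 -0.68  1.91  0.57  0.79  0.71] F [-0.54  0.81  5.27] M [ 0.04  0.13 -0.06] w 12.880243399432766
goal [538.69  -3.34] delta units [-0.02  0.  ] dyaw -7.44418201199526e-05
```

Request:
{"op": "jog_arm", "data": {
  "plan": "0 0 0 0 0 -0.08 1;0 0 0 0 0 -0.08 1;0 0 0 0 0 -0.08 1;0 0 0 0 0 -0.08 1;0 0 0 0 0 -0.08 1"
}}

```text
clock: 9.95
tool_pos: [539.2, -4.2, 70.9]
tool_rot: [[-0.796, 0.606, 0.0], [0.606, 0.796, -0.001], [-0.001, -0.001, -1.0]]
force: [-1.4, -2.7, 7.2]
gripper_width: 12.2
```

```bash
python3 st.py -50 -103.2
python3 - <<'E'
from cloud import *
c=snap('side','side12')
t=c['color'][160:260,260:380,::-1]
cv2.imwrite('pics/s12.png',cv2.resize(np.ascontiguousarray(t),None,fx=6,fy=6))
E
```

```text
t 9.95 pos [539.15  -4.18  70.87] loc [ -49.34 -103.89] yang 52.72703065254904 want 75.9 j [ 0.32  0.62 -0.58  1.91  0.49  0.75  0.37] F [-1.42 -2.67  7.22] M [-0.73  0.76  0.06] w 12.247352557212187
goal [538.69  -3.34] delta units [-0.01  0.02] dyaw 0.403571947950744
```

View pics/s12.png

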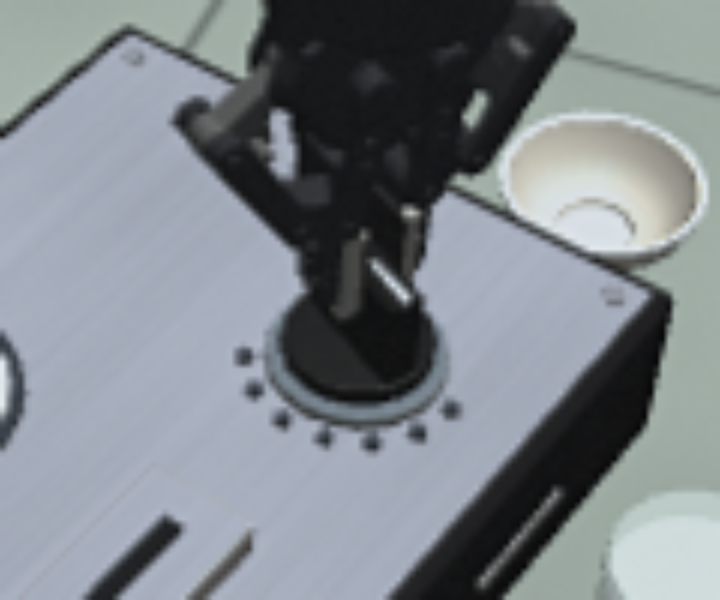

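The knob is turning with the fingers, and the pointer is now toward the second pin. I'll go on to the second stop.

Request:
{"op": "jog_arm", "data": {
  "plan": "0 0 0 0 0 -0.085 1;0 0 0 0 0 -0.085 1;0 0 0 0 0 -0.085 1;0 0 0 0 0 -0.085 1;0 0 0 0 0 -0.085 1"
}}

```text
clock: 10.5
tool_pos: [538.5, -4.6, 70.8]
tool_rot: [[-0.475, 0.88, -0.001], [0.88, 0.475, -0.002], [-0.001, -0.002, -1.0]]
force: [-6.0, -5.1, 11.2]
gripper_width: 12.8
```

```bash
python3 st.py -50 -103.2
```

```text
t 10.5 pos [538.52  -4.63  70.82] loc [ -49.84 -104.49] yang 28.34970968913381 want 75.9 j [ 0.24  0.6  -0.48  1.92  0.41  0.72  0.03] F [-6.02 -5.1  11.19] M [-1.13  1.67  0.13] w 12.786753488487388
goal [538.69  -3.34] delta units [0.   0.03] dyaw 0.8290364615777759
```

Request:
{"op": "jog_arm", "data": {
  "plan": "-0.01 -0.01 0 0 0 -0.085 1;-0.01 -0.01 0 0 0 -0.085 1;0 0 0 0 0 -0.085 1;0 0 0 0 0 -0.085 1;0 0 0 0 0 -0.08 1"
}}

```text
clock: 11.0
tool_pos: [537.8, -4.8, 70.8]
tool_rot: [[-0.075, 0.997, -0.001], [0.997, 0.075, -0.001], [-0.001, -0.001, -1.0]]
force: [-6.2, -2.2, 11.1]
gripper_width: 12.6
```

Request:
{"op": "jog_arm", "data": {
  "plan": "0 0 0 0 0 0 1;0 0 0 0 0 0 1;0 0 0 0 0 0 1"
}}

```text
clock: 11.3
tool_pos: [537.8, -4.8, 70.8]
tool_rot: [[-0.079, 0.997, -0.001], [0.997, 0.079, -0.001], [-0.001, -0.001, -1.0]]
force: [-5.6, -1.2, 10.2]
gripper_width: 12.6
```

```bash
python3 st.py -50 -103.2
python3 - <<'E'
from cloud import *
c=snap('side','side13')
t=c['color'][160:260,260:380,::-1]
cv2.imwrite('pics/s13.png',cv2.resize(np.ascontiguousarray(t),None,fx=6,fy=6))
E
```

```text
t 11.3 pos [537.8   -4.81  70.83] loc [ -50.5  -104.84] yang 4.5155033013398125 want 75.9 j [ 0.17  0.58 -0.37  1.92  0.32  0.69 -0.31] F [-5.58 -1.18 10.22] M [-0.41  1.3   0.09] w 12.643705309740664
goal [538.69  -3.34] delta units [0.02 0.04] dyaw 1.2450218376446456
```

View pics/s13.png

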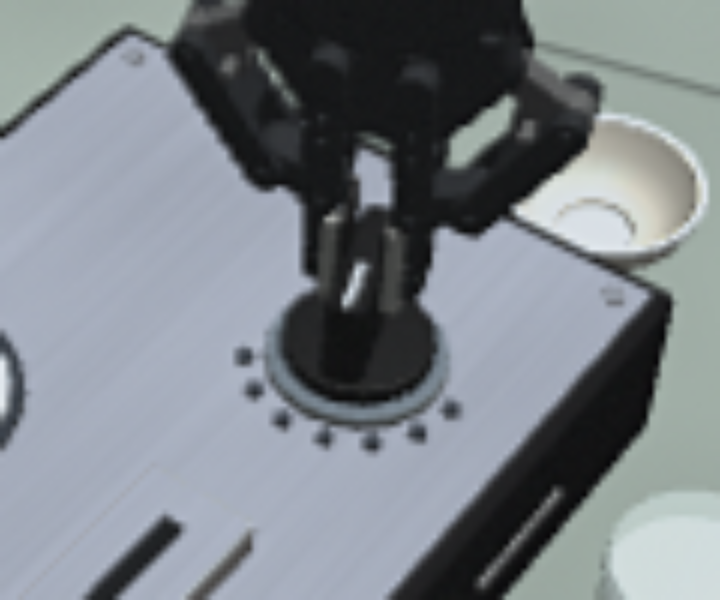

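Run:
```python
from cloud import *
loc=lambda w:(w[:2]-o)@R
def ang(tag,crop0,f,p,q):
    c=pickle.load(open(tag+'.pkl','rb'));g=lambda a:loc(world(c,a[0]/f+crop0[0]-.4,a[1]/f+crop0[1]-.4,120))
    a,b=g(p),g(q); d=b-a; print(tag,a,b,'cw angle deg',np.degrees(np.arctan2(d[1],-d[0])))
ang('side9',(260,160),6,(378,261),(430,288))
ang('side12',(260,160),6,(372,262),(408,303))
ang('side13',(260,160),6,(365,265),(345,305))
# line fit by brightness in side13
c=pickle.load(open('side13.pkl','rb')); a=c['color'].astype(float).sum(2)
pts=[]
for v in range(203,213):
    s=a[v,314:324]; print(v,s.astype(int))
```

```text
side9 [ -54.9 -101.7] [ -74.5 -101.6] cw angle deg 0.4375869992314076
side12 [ -53.6 -100.2] [-72.6 -91.9] cw angle deg 23.64427133527854
side13 [-52.6 -97.8] [-57.4 -79.4] cw angle deg 75.34919524387597
203 [212 183  93  92  99 230 250 144 117  73]
204 [212 157  82  91  80 521 579 287 111  91]
205 [212 152  87  89 211 687 445 171 108  93]
206 [210 123  86  87 365 623 324 111  96  87]
207 [209 132  95  73 519 594 291 107  92 125]
208 [177 112  96 208 683 443 171 107  76 123]
209 [142 108  85 520 612 308 111 102  62 156]
210 [ 97  97  92 601 418 176 109  96  62 161]
211 [ 70  77  80 263 173 123 110  77  53 165]
212 [69 55 45 65 62 79 73 63 54 74]
```

```bash
python3 - <<'E'
from cloud import *
loc=lambda w:(w[:2]-o)@R
for tag,(r0,r1,c0,c1) in {'side13':(203,212,315,323),'side12':(202,212,320,331),'side11':(202,210,321,334)}.items():
    c=pickle.load(open(tag+'.pkl','rb')); a=c['color'].astype(float).sum(2)[r0:r1,c0:c1]; w=np.clip(a-350,0,None)
    v,u=np.mgrid[r0:r1,c0:c1]
    P=np.array([loc(world(c,x,y,120)) for x,y in zip(u[w>0],v[w>0])]); W=w[w>0]
    m=(P*W[:,None]).sum(0)/W.sum(); C=((P-m)*W[:,None]).T@(P-m); e,V=np.linalg.eigh(C); d=V[:,1]; d*=np.sign(d[1]+1e-9) if tag!='side11' else -np.sign(d[0])
    print(tag,m,'cw deg',np.degrees(np.arctan2(d[1],-d[0])), 'via centre', np.degrees(np.arctan2(m[1]+103.2,-(m[0]+50))))
E
python3 st.py
```

```text
side13 [-54.4 -88.5] cw deg 71.82395033530831 via centre 73.27608659718783
side12 [-65.7 -98.8] cw deg 167.45434577810403 via centre 15.475600811798312
side11 [ -67.2 -107. ] cw deg -30.655179005169536 via centre -12.45717187052941
t 11.35 pos [537.81  -4.83  70.83] loc [ -50.49 -104.86] yang 4.517847581140501 want 75.9 j [ 0.17  0.58 -0.37  1.92  0.32  0.69 -0.31] F [-5.63 -2.16 10.41] M [-0.38  1.35  0.12] w 12.92727195993967
```

Run:
```python
from h import *
c=snap('side','side14'); cv2.imwrite('pics/s14.png',c['color'][:,:,::-1]); snap('top','top14')
```

```text
(no output)
```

View pics/s14.png

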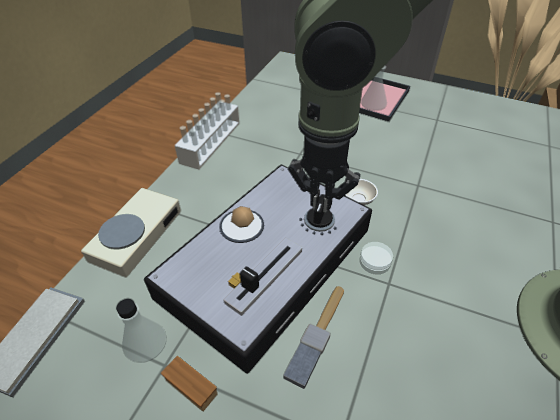

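View pics/top14.png

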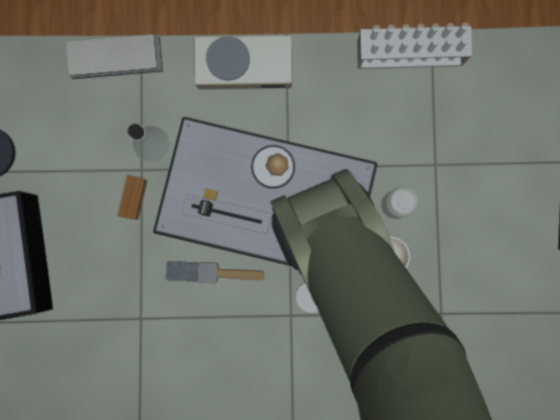

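Everything loose looks unmoved: the rock is at (277,163), jar at (402,202), flask at (136,131) and brush at (215,272) in the top view. The dimmer is still at the clip (204,208), and the knob is held. I'll hand in.

```bash
python3 -c "
from h import *
print(ctrl.job_done())"; python3 st.py
```

```text
the job is handed in; nothing more can be done
None
the job is handed in; nothing more can be done
```

I set the dimmer at the clip's tooth, turned the knob to the third stop, and handed the job in at about 11.5 s with the gripper still holding the knob. The hand-in gives no verdict, so success rests on the checks below.

- **Dimmer:** I pinched the grip, slid it about 82 mm and released it. Its white line is 1.5 mm from the tooth in the top view and 0.2 mm in the side view. The two views disagree by about 1.5 mm, but both are well inside the 5 mm limit.
- **Knob:** I set the angle by tool rotation and picture, not by counting clicks in the force readings. The tool turned 71.3° clockwise from home, and the pointer line in the side view reads 71.8° (third stop is 72°). The wrist torque was about 0.1 N m, which fits the spring at that stop. The gripper was set to 50 N.
- **Bystanders:** the rock and the other loose things look unmoved in the last pictures. The arm hides part of the bowl and the dishes in the top view, but both show in place in the side view.
- **Disagreement:** the fingertips in the pictures were about 30 mm higher than the reported TCP. I set the working height from the pictures, going down in small steps and watching the force. The reported TCP went below the track surface without any contact, which agrees with the pictures.
- **Knob axis:** it came out about 2 mm from where I first measured it. The side force showed this, and I corrected it before turning.

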